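# Point out the spice, the pan and the spoon to the cook

### The job

Show the cook what to use next: point down from above at the lid of the spice jar with the red lid, then at the mouth of the open saucepan (the one without a lid), then at the bowl of the wooden spoon, each time bringing the fingertips about 3 cm above the middle of it and staying there for two seconds. Only point: touch, move or pick up nothing, and do not point at the other jars, the lidded pot or the spatula on the way, so pass well above them. Finish with the arm still pointing at the spoon's bowl in this way.

Things in the scene. Friction and masses are not known exactly. Their poses are not given: they have to be found in the camera images.
- jar_red: Glass spice jar with a red screw lid and a plain paper label, loose, standing on the chopping board: 48 mm in diameter, 95 mm tall. Origin: centre of its underside; z up. This is the jar to point at.
- jar_red_lid (a point): Centre of the top of the red lid (lid 45 mm in diameter), 95 mm above the jar's underside.
- jar_yellow: Glass spice jar with a yellow screw lid and a plain paper label, loose, standing on the chopping board: 48 mm in diameter, 95 mm tall. Origin: centre of its underside; z up. Not to be pointed at.
- jar_yellow_lid (a point): Centre of the top of the yellow lid (lid 45 mm in diameter), 95 mm above the jar's underside.
- jar_green: Glass spice jar with a green screw lid and a plain paper label, loose, standing on the chopping board: 48 mm in diameter, 95 mm tall. Origin: centre of its underside; z up. Not to be pointed at.
- jar_green_lid (a point): Centre of the top of the green lid (lid 45 mm in diameter), 95 mm above the jar's underside.
- jar_white: Glass spice jar with a white screw lid and a plain paper label, loose, standing on the chopping board: 48 mm in diameter, 95 mm tall. Origin: centre of its underside; z up. Not to be pointed at.
- jar_white_lid (a point): Centre of the top of the white lid (lid 45 mm in diameter), 95 mm above the jar's underside.
- saucepan: Open steel saucepan without a lid, loose, on the hob: 150 mm in diameter, 85 mm tall, 4 mm wall, empty. Its long black handle runs from the side along its own -y, rising to 90 mm above its underside, and ends 230 mm from the centre. Origin: centre of its underside.
- saucepan_mouth (a point): Centre of the open saucepan's mouth, at the height of the rim, 85 mm above its underside.
- pot: Steel pot with its lid on (fixed to it) and two short black side handles, loose, on the hob: 162 mm in diameter, 130 mm tall with the black lid knob. Origin: centre of its underside. Not to be pointed at.
- pot_lid (a point): Top of the lidded pot's knob, 130 mm above its underside.
- spoon: Wooden spoon lying loose on the red mat, 263 mm long, handle 12 mm thick towards its own -x, a round bowl 58 mm in diameter and 14 mm high at its +x end. Origin: underside, near mid-length.
- spoon_bowl (a point): Centre of the wooden spoon's bowl at the height of its rim, 104 mm along the spoon's own +x from its origin and 14 mm above its underside.
- spatula: Spatula with a black handle and a flat steel blade 90 mm by 65 mm, lying loose on the red mat, 270 mm long, 20 mm thick at the handle. Origin: underside, mid-length; blade towards +x. Not to be pointed at.
- spatula_blade (a point): Centre of the spatula's blade, 3 mm above the mat.
- board: Wooden chopping board under the four jars, fixed, 190 x 190 x 16 mm. Origin: centre of its underside, on the worktop.
- hob: Black two-zone glass hob, fixed, 500 mm along its x, 290 mm along its y, 8 mm high; its two cooking zones lie 100 mm either side of its centre along x. Origin: centre of its underside, on the worktop.
- mat: Red mat, fixed, 300 mm along its x by 170 mm by 4 mm, under the spoon and the spatula. Origin: centre of its underside, on the worktop.
There are look-alikes about, which are no part of the job. Of the things that look like the jar_red, the largest one is meant.

How it is judged:
By the outcome, as a careful person would: the job done as asked, in the order asked, and still so for the second after the job is handed in, with the robot touching nothing.
It also fails if it takes over 56 s, if anything falls off the work surface, if the arm or the gripper's body presses on something with over 40 N, if the wrist force passes 120 N, or if a joint passes its speed limit or range.

### The arm

A 6-joint arm with a two-finger parallel gripper is mounted at the origin on the work surface. World frame = base frame: x ahead of the robot, y to its left, z up, the work surface at z = 0. Lengths are in m, angles in rad, forces in N, time in s.
With the tool pointing down it reaches from about 0.3 to 0.875 m from the base axis. Payload 4.2 kg.
Tool frame: the origin (TCP) lies between the finger pads, 19 mm behind the fingertips; this is the grasp point; z points along the fingers, y is the line along which they close (so a half turn about z gives the same grasp; the last joint's range is limited). The gripper opens to 85 mm and grips with 20 to 120 N. Pads are 22 mm wide; open, the fingers measure 114 mm over their backs; the gripper's body (76 mm by 85 mm) begins 54 mm behind the grasp point. The pads swing forward as they close: fully open they stand 13 mm farther back than shut.
Start: joints at [-1.261, 0.32, 1.565, -0, 1.257, -0.02], TCP at [0.186, -0.544, 0.25] pointing down, gripper open.
Joint ranges: [-3.11, 3.11], [-0.84, 2.01], [0.21, 2.61], [-1.34, 4.49], [0.05, 2.63], [-2.56, 2.56]. Speed limits (rad/s): [2.57, 2.57, 3.14, 3.14, 3.14, 3.14].

### API

Orientations are given as [roll, pitch, yaw] about the fixed x, y, z axes, in that order (R = Rz(yaw) Ry(pitch) Rx(roll)).
In Python, from bench import robot, cams gives the robot as it stands.
- The arm moves only by the shell command python3 -m handwheel 'ROWS' [FORCE]. ROWS is text: rows parted by semicolons, each of 5 numbers parted by spaces: the shift along the tool's x, y, z each as a share of 200 mm, from -1 to 1, then the turn about the tool's z as a share of 0.5 rad, from -1 to 1, then the gripper command: -1 is shut, 1 is fully open, values between are in proportion. A call has 1 to 20 rows; each row is the pose to reach, as a shift and turn from the pose commanded when the call began, along the tool's axes at that moment; what a row does not reach only later rows make up. A row lasts 1/8 s, in which the tool goes at most 62.5 mm and 10.7 degrees, less where a joint would pass 70% of its speed; a pose out of reach is approached as far as the arm can. A call with a number of a shift or a turn outside -1 to 1 is refused whole. A call with a gripper value outside its range is refused whole. The fingers move at their own pace and stop on an object; FORCE is the grip in N (left out, the last holds). Time passes only in rows, so rows that repeat a pose let the fingers close. It gives the time, the measured TCP pose, the force, the opening and the grip force at its end, in the units of the state.
- robot.sense(): the state, without advancing time (a new reading comes with each control period).
- cams.camera(name): name is "side" or "top" or "wrist"; returns the picture (384x512x3 uint8, red, green, blue); there is no depth.
- cams.camera_model(name): a dict with "mtx" (3x3 intrinsics, pixels), "R" (3x3) and "t" (3): a world point X has camera coordinates R X + t. Camera axes: x right, y down, z forward; pixel columns grow to the right and rows downward; lengths in m; the calibration is good to about 2 mm. A picture is of the moment at which its call begins: read the wrist's pose just before it. camera_model takes no time and is no camera call; for the wrist camera it gives the pose at the moment of the call.
- robot.sign_off(): hands the job in; it is judged then, once.
The state is a dict: "time": time; "joint_pos": joint angles; "joint_vel": joint speeds; "joint_torque": joint torques, N m; "ee_pos": TCP position; "tool_rot": TCP orientation; "contact_force": force on the tool from outside, world axes, zero at the start; "moment": the same for the moment, N m; "opening": finger opening in m; "finger_force": force on a finger pad.
Only numpy, scipy, OpenCV 4.12 (cv2) and the standard library are available. Lean on these libraries where they do the work, as an engineer would, in place of code of your own. Each camera call takes 0.05 s, during which the arm holds its last target. There are 200 camera calls.

## Working session

There is one attempt and no reset: what is moved stays moved. The work goes in short steps, Python scripts to look and compute and a shell command to move; the robot and the scene stay as the last step left them, time stands still between calls to the robot, and variables do not carry over. Pictures are saved under pics/ and viewed, at most 10 in all, crops included, and the job is handed in when it is done.

```bash
mkdir -p pics; python3 - <<'E'
from bench import robot,cams
import cv2,json
s=robot.sense();print(s['time'],s['ee_pos'],s['tool_rot'],s['opening'])
for n in('top','side'):
    im=cams.camera(n);cv2.imwrite(f'pics/{n}0.png',im[:,:,::-1])
    m=cams.camera_model(n);print(n,m)
E
```

```text
0.0 [ 0.18606635 -0.54359616  0.24917202] [-3.13981720e+00 -3.33702316e-05  3.29751336e-01] 0.08541694102556038
top {'mtx': array([[398.51687634,   0.        , 257.02867345],
       [  0.        , 398.51687634, 194.27134354],
       [  0.        ,   0.        ,   1.        ]]), 'R': array([[-0.0028038 , -0.99999518, -0.00133531],
       [-0.99352007,  0.00293736, -0.11361885],
       [ 0.11362223,  0.00100809, -0.99352351]]), 't': array([0.06806155, 0.5012309 , 1.07695324])}
side {'mtx': array([[471.2789999 ,   0.        , 260.83974147],
       [  0.        , 471.2789999 , 193.67224401],
       [  0.        ,   0.        ,   1.        ]]), 'R': array([[-0.97810482, -0.20784033,  0.01064737],
       [-0.15834486,  0.71002716, -0.68614017],
       [ 0.13504768, -0.67280296, -0.72739143]]), 't': array([0.48919615, 0.10673099, 1.46705161])}
```

View pics/top0.png

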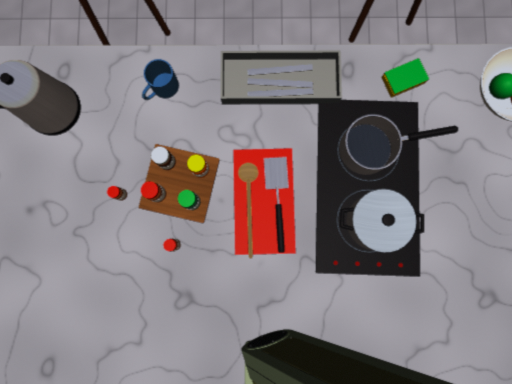

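View pics/side0.png

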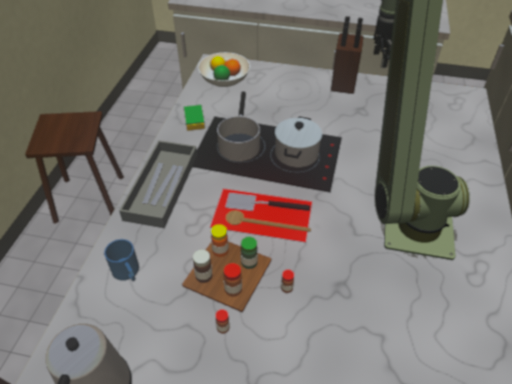

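The top view shows the large red lid on the board at about (150,190), with the small red look-alikes off the board at (116,192) and (171,245). The pan mouth is at about (371,142) and the spoon bowl at about (248,173). In the side view the same things are at about (232,272), (238,127) and (235,217). Next I'll measure them with masks and check across both views.

```bash
cat >h.py <<'E'
import numpy as np,cv2
from bench import cams
def ray(n,px,z):
    m=cams.camera_model(n);d=m['R'].T@np.linalg.solve(m['mtx'],[*px,1.]);c=-m['R'].T@m['t']
    return c+d*(z-c[2])/d[2]
def proj(n,X):
    m=cams.camera_model(n);p=m['mtx']@(m['R']@X+m['t']);return p[:2]/p[2]
def tri(a,pa,b,pb):
    A=[]
    for n,p in((a,pa),(b,pb)):
        m=cams.camera_model(n);P=m['mtx']@np.c_[m['R'],m['t']];A.append(P)
    X=cv2.triangulatePoints(A[0],A[1],np.array(pa,float),np.array(pb,float))[:,0];return X[:3]/X[3]
E
python3 - <<'E'
from h import *
for n,rois in(('top',{'red':(135,175,30,30),'spoon':(236,160,25,23)}),('side',{'red':(218,258,30,25),'spoon':(222,207,21,20)})):
    im=cv2.imread(f'pics/{n}0.png');hsv=cv2.cvtColor(im,cv2.COLOR_BGR2HSV)
    for k,(x,y,w,h) in rois.items():
        H=hsv[y:y+h,x:x+w].astype(int)
        if k=='red': m=((H[...,0]<6)|(H[...,0]>174))&(H[...,1]>200)&(H[...,2]>110)
        else: m=(H[...,0]>=7)&(H[...,0]<28)
        c=max(cv2.findContours(m.astype('uint8'),cv2.RETR_EXTERNAL,cv2.CHAIN_APPROX_NONE)[0],key=cv2.contourArea)
        r=cv2.boundingRect(c);(cx,cy),rad=cv2.minEnclosingCircle(c)
        print(n,k,'bbox',r[0]+x,r[1]+y,r[2:],'circ',cx+x,cy+y,rad,'->',ray(n,(cx+x,cy+y),{'red':.111,'spoon':.018}[k]).round(4))
a=cv2.imread('pics/top0.png');b=cv2.imread('pics/side0.png')
z=lambda i,x,y,w,h:cv2.resize(i[y:y+h,x:x+w],(400,300),interpolation=cv2.INTER_NEAREST)
cv2.imwrite('pics/zoom.png',np.vstack([np.hstack([z(a,325,100,100,75),z(b,190,100,100,75)]),np.hstack([z(a,110,150,100,75),z(b,190,240,100,75)])]))
E
```

```text
top red bbox 142 181 (16, 18) circ 149.26000022888184 189.73999977111816 8.853076934814453 -> [0.5045 0.3435 0.111 ]
top spoon bbox 238 163 (20, 20) circ 247.7068967819214 172.241379737854 10.024519920349121 -> [0.5652 0.0927 0.018 ]
side red bbox 224 263 (16, 15) circ 231.77272701263428 270.04545497894287 7.84282112121582 -> [0.5044 0.348  0.111 ]
side spoon bbox 226 210 (17, 15) circ 234.375 217.0 8.610594749450684 -> [0.5643 0.0951 0.018 ]
```

View pics/zoom.png

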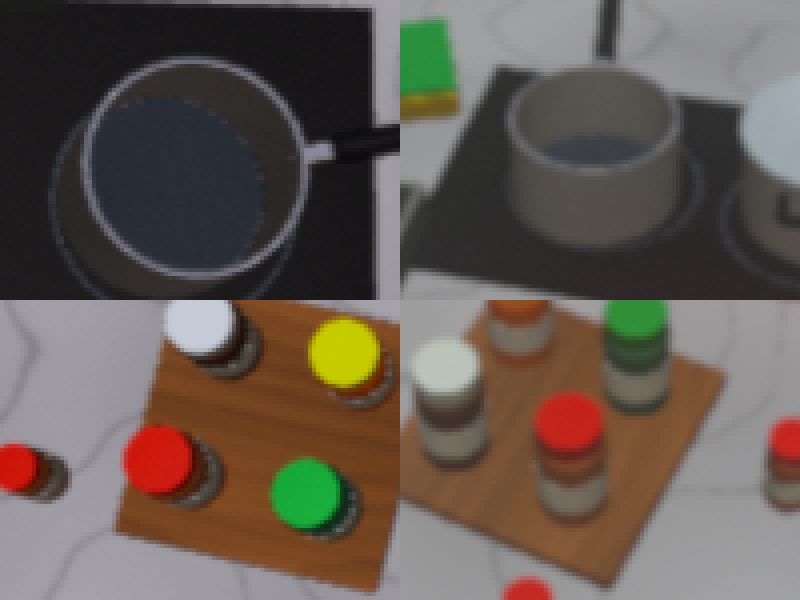

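```bash
cat >>h.py <<'E'
def go(T):
    from bench import robot
    from scipy.spatial.transform import Rotation as Ro
    s=robot.sense();R=Ro.from_euler('xyz',s['tool_rot']).as_matrix()
    print('t',s['time'],'pos',np.round(s['ee_pos'],4),'open',round(s['opening'],4),'rows-units to',np.round(T,4),':',(R.T@(np.array(T)-s['ee_pos'])/.2).round(3), 'dxyz mm',((np.array(T)-s['ee_pos'])*1000).round(1))
E
python3 - <<'E'
from h import *
print('red',tri('top',(149.3,189.9),'side',(232.2,269.2)),ray('top',(149.3,189.9),.111),ray('side',(232.2,269.2),.111))
print('pan',tri('top',(373.6,141.6),'side',(238,129)),ray('top',(373.6,141.6),.093),ray('side',(238,129),.093))
print('spoon',tri('top',(247.7,172.3),'side',(234.4,217)))
l,r=ray('top',(345.5,141.6),.093),ray('top',(402.5,141.6),.093);print('pan dia',l[1]-r[1])
go([.504,.345,.33]);go([.186,-.544,.35])
E
```

```text
red [0.5043477  0.34391941 0.10906836] [0.50413018 0.34339402 0.111     ] [0.50393877 0.34517924 0.111     ]
pan [ 0.63514287 -0.24472317  0.08664928] [ 0.63366797 -0.24282464  0.093     ] [ 0.6330173  -0.23709276  0.093     ]
spoon [0.56516608 0.09278907 0.01518718]
pan dia 0.15102300202131752
t 0.1 pos [ 0.1861 -0.5437  0.2493] open 0.0853 rows-units to [0.504 0.345 0.33 ] : [ 2.943 -3.69  -0.398] dxyz mm [317.9 888.7  80.7]
t 0.1 pos [ 0.1861 -0.5437  0.2493] open 0.0853 rows-units to [ 0.186 -0.544  0.35 ] : [-0.001  0.001 -0.503] dxyz mm [-1.000e-01 -3.000e-01  1.007e+02]
```

```bash
python3 -m handwheel '0 0 -0.25 0 -1;0 0 -0.45 0 -1;0 0 -0.45 0 -1;1 0 -0.45 0 -1;1 0 -0.45 0 -1;1 0 -0.45 0 -1;1 0 -0.45 0 -1'
python3 -m handwheel '0.65 -1 0 0 -1;0.65 -1 0 0 -1;0.65 -1 0 0 -1;0.65 -1 0 0 -1;0.65 -1 0 0 -1'
python3 -m handwheel '0.65 -1 0 0 -1;0.65 -1 0 0 -1;0.65 -1 0 0 -1;0.65 -1 0 0 -1;0.65 -1 0 0 -1'
python3 -m handwheel '0.6 -1 0 0 -1;0.6 -1 0 0 -1;0.6 -1 0 0 -1;0.6 -1 0 0 -1;0.6 -1 0 0 -1;0.6 -1 0 0 -1'
python3 -c "
from h import *
go([.504,.344,.30])"
```

```text
time: 0.98
ee_pos: [0.3783, -0.4772, 0.3378]
tool_rot: [-3.138, 0.0, 0.334]
contact_force: [-0.4, -0.3, 0.2]
opening: 0.0
finger_force: 0.0
time: 1.6
ee_pos: [0.4332, -0.2455, 0.3393]
tool_rot: [-3.14, 0.001, 0.334]
contact_force: [0.4, -1.0, -0.4]
opening: -0.0
finger_force: 0.0
time: 2.22
ee_pos: [0.4923, -0.0154, 0.3389]
tool_rot: [-3.141, 0.002, 0.333]
contact_force: [-0.0, -0.7, -0.0]
opening: -0.0001
finger_force: 0.0
time: 2.98
ee_pos: [0.541, 0.2093, 0.3393]
tool_rot: [3.14, 0.002, 0.328]
contact_force: [-0.8, 0.2, 0.4]
opening: -0.0001
finger_force: 0.0
t 2.975 pos [0.541  0.2093 0.3393] open -0.0001 rows-units to [0.504 0.344 0.3  ] : [ 0.042 -0.698  0.195] dxyz mm [-37.  134.7 -39.3]
```

```bash
python3 -m handwheel '0.04 -0.7 0 0 -1;0.04 -0.7 0 0 -1;0.04 -0.7 0 0 -1;0.04 -0.7 0 0 -1;0.04 -0.7 0.3 0 -1;0.04 -0.7 0.5 0 -1;0.04 -0.7 0.5 0 -1;0.04 -0.7 0.5 0 -1;0.04 -0.7 0.5 0 -1'
python3 - <<'E'
from h import *
go([.504,.344,.160])
for n,b in(('top',(100,140,100,75)),('side',(180,200,133,100))):
    im=cams.camera(n)[:,:,::-1]; x,y,w,h=b
    globals()[n]=cv2.resize(im[y:y+h,x:x+w],(400,300),interpolation=cv2.INTER_NEAREST)
w=cams.camera('wrist')[:,:,::-1]
cv2.imwrite('pics/red1.png',np.vstack([np.hstack([top,side]),np.hstack([cv2.resize(w,(400,300)),np.zeros((300,400,3),np.uint8)])]))
from bench import robot
print('tip proj side',proj('side',robot.sense()['ee_pos']-np.array([0,0,.019])),'lid',proj('side',np.array([.504,.344,.111])))
E
```

```text
time: 4.1
ee_pos: [0.5042, 0.3465, 0.2425]
tool_rot: [-3.141, -0.004, 0.329]
contact_force: [-0.5, -0.0, 0.4]
opening: 0.0003
finger_force: 0.0
t 4.1 pos [0.5042 0.3465 0.2425] open 0.0003 rows-units to [0.504 0.344 0.16 ] : [-0.007  0.012  0.413] dxyz mm [ -0.2  -2.5 -82.5]
tip proj side [230.73124375 243.52469758] lid [232.29014555 268.82408616]
```

View pics/red1.png

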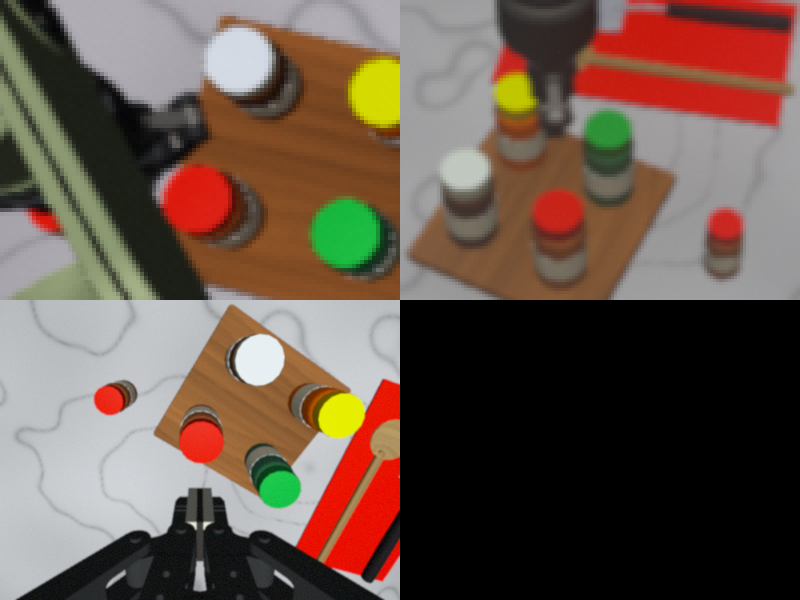

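The fingertips show in the side view at about (232,244), which matches the projection (231,244). They sit straight above the red lid. Descending now and holding for over two seconds.

```bash
python3 -m handwheel '0 0.01 0.2 0 -1;0 0.01 0.3 0 -1;0 0.01 0.37 0 -1;0 0.01 0.41 0 -1;0 0.01 0.41 0 -1;0 0.01 0.41 0 -1'
python3 - <<'E'
from h import *
go([.504,.344,.160])
top=cams.camera('top')[140:215,100:200,::-1];side=cams.camera('side')[200:300,180:313,::-1]
cv2.imwrite('pics/red2.png',np.hstack([cv2.resize(i,(400,300),interpolation=cv2.INTER_NEAREST) for i in(top,side)]))
E
```

```text
time: 5.0
ee_pos: [0.504, 0.345, 0.1588]
tool_rot: [-3.141, -0.002, 0.33]
contact_force: [-0.6, 0.3, 0.0]
opening: -0.0004
finger_force: 0.0
t 5.0 pos [0.504  0.345  0.1588] open -0.0004 rows-units to [0.504 0.344 0.16 ] : [-0.002  0.005 -0.006] dxyz mm [-0.  -1.   1.2]
```

View pics/red2.png

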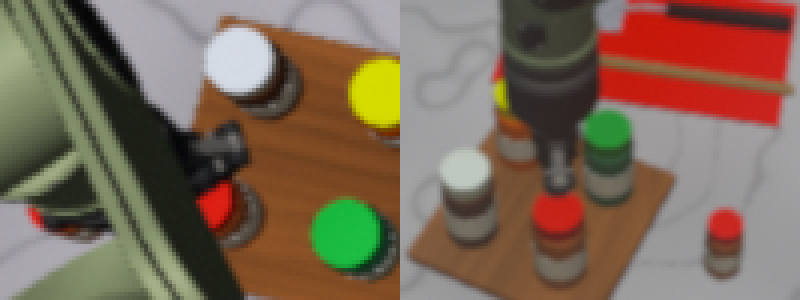

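In the side view the tips end at about (232,264), just above the red lid centre at (232,269). That fits a 3 cm gap, since the pads' near edge hangs lower in this oblique view. Holding here.

```bash
H='' ; python3 -m handwheel '0 0 0 0 -1;0 0 0 0 -1;0 0 0 0 -1;0 0 0 0 -1;0 0 0 0 -1;0 0 0 0 -1;0 0 0 0 -1;0 0 0 0 -1;0 0 0 0 -1;0 0 0 0 -1;0 0 0 0 -1;0 0 0 0 -1;0 0 0 0 -1;0 0 0 0 -1;0 0 0 0 -1;0 0 0 0 -1;0 0 0 0 -1;0 0 0 0 -1;0 0 0 0 -1;0 0 0 0 -1'
python3 -m handwheel '0 0 -0.3 0 -1;0 0 -0.6 0 -1;0 0 -0.8 0 -1;0 0 -0.8 0 -1;0 0 -0.8 0 -1;0 0 -0.8 0 -1'
python3 -c "
from h import *
go([.634,-.242,.32])"
```

```text
time: 7.6
ee_pos: [0.5035, 0.3446, 0.158]
tool_rot: [3.142, 0.0, 0.33]
contact_force: [-0.7, -0.6, -0.3]
opening: -0.0003
finger_force: 0.0
time: 8.35
ee_pos: [0.503, 0.3443, 0.316]
tool_rot: [3.141, 0.004, 0.33]
contact_force: [0.1, 0.2, -0.4]
opening: 0.0001
finger_force: 0.0
t 8.35 pos [0.503  0.3443 0.316 ] open 0.0001 rows-units to [ 0.634 -0.242  0.32 ] : [-0.33   2.986 -0.016] dxyz mm [ 131.  -586.3    4. ]
```

```bash
python3 -m handwheel '-0.11 1 0 0 -1;-0.11 1 0 0 -1;-0.11 1 0 0 -1;-0.11 1 0 0 -1;-0.11 1 0 0 -1'
python3 -m handwheel '-0.11 1 0 0 -1;-0.11 1 0 0 -1;-0.11 1 0 0 -1;-0.11 1 0 0 -1;-0.11 1 0 0 -1'
python3 -m handwheel '-0.11 0.98 0 0 -1;-0.11 0.98 0 0 -1;-0.11 0.98 0 0 -1;-0.11 0.98 0 0 -1;-0.11 0.98 0 0 -1;-0.11 0.98 0 0 -1;-0.11 0.98 0 0 -1;-0.11 0.98 0 0 -1'
python3 - <<'E'
from h import *
go([.634,-.242,.142])
top=cams.camera('top')[90:180,315:435,::-1];side=cams.camera('side')[60:172,170:320,::-1]
cv2.imwrite('pics/pan1.png',np.hstack([cv2.resize(i,(400,300),interpolation=cv2.INTER_NEAREST) for i in(top,side)]))
E
```

```text
time: 8.98
ee_pos: [0.5474, 0.1479, 0.3171]
tool_rot: [-3.141, 0.002, 0.328]
contact_force: [-0.5, 1.0, -0.0]
opening: -0.0004
finger_force: 0.0
time: 9.6
ee_pos: [0.5916, -0.0469, 0.3174]
tool_rot: [-3.14, 0.001, 0.33]
contact_force: [-0.7, 0.7, 0.5]
opening: 0.0001
finger_force: 0.0
time: 10.6
ee_pos: [0.6341, -0.2395, 0.3185]
tool_rot: [3.141, -0.0, 0.331]
contact_force: [0.4, -0.5, -0.5]
opening: 0.0001
finger_force: 0.0
t 10.6 pos [ 0.6341 -0.2395  0.3185] open 0.0001 rows-units to [ 0.634 -0.242  0.142] : [-0.005  0.012  0.882] dxyz mm [-1.000e-01 -2.500e+00 -1.765e+02]
```

View pics/pan1.png

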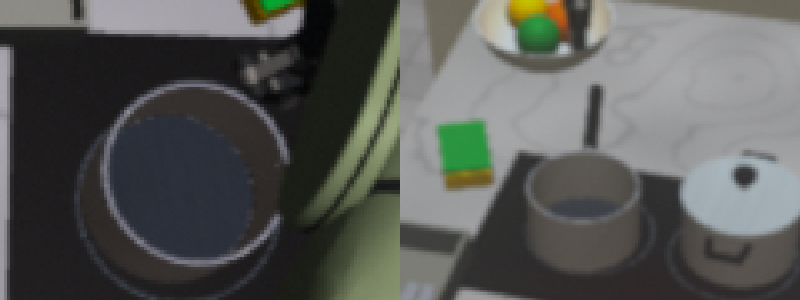

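The pan stands where it was measured, with the fingertips above it at the top of the side view (about column 238). Descending, holding 2.5 s, then lifting.

```bash
python3 -m handwheel '0 0.01 0.25 0 -1;0 0.01 0.5 0 -1;0 0.01 0.7 0 -1;0 0.01 0.82 0 -1;0 0.01 0.88 0 -1;0 0.01 0.88 0 -1;0 0.01 0.88 0 -1;0 0.01 0.88 0 -1'
python3 -m handwheel '0 0 0 0 -1;0 0 0 0 -1;0 0 0 0 -1;0 0 0 0 -1;0 0 0 0 -1;0 0 0 0 -1;0 0 0 0 -1;0 0 0 0 -1;0 0 0 0 -1;0 0 0 0 -1;0 0 0 0 -1;0 0 0 0 -1;0 0 0 0 -1;0 0 0 0 -1;0 0 0 0 -1;0 0 0 0 -1;0 0 0 0 -1;0 0 0 0 -1;0 0 0 0 -1;0 0 0 0 -1'
python3 - <<'E'
from h import *
go([.634,-.242,.142])
im=cams.camera('side')[60:172,170:320,::-1]
cv2.imwrite('pics/pan2.png',cv2.resize(im,(600,448),interpolation=cv2.INTER_NEAREST))
E
python3 -m handwheel '0 0 -0.3 0 -1;0 0 -0.6 0 -1;0 0 -0.85 0 -1;0 0 -0.85 0 -1;0 0 -0.85 0 -1;0 0 -0.85 0 -1'
python3 -c "
from h import *
go([.565,.093,.3])"
```

```text
time: 11.7
ee_pos: [0.6354, -0.2428, 0.1434]
tool_rot: [3.14, -0.002, 0.33]
contact_force: [-0.6, -0.9, -0.0]
opening: 0.0002
finger_force: 0.0
time: 14.2
ee_pos: [0.6347, -0.2425, 0.1421]
tool_rot: [3.141, -0.0, 0.33]
contact_force: [-0.6, 0.1, -0.2]
opening: -0.0001
finger_force: 0.0
t 14.2 pos [ 0.6347 -0.2425  0.1421] open -0.0001 rows-units to [ 0.634 -0.242  0.142] : [-0.003 -0.004  0.   ] dxyz mm [-0.7  0.5 -0.1]
time: 15.0
ee_pos: [0.6341, -0.2423, 0.3099]
tool_rot: [-3.139, 0.003, 0.33]
contact_force: [0.5, -0.7, -1.2]
opening: -0.0001
finger_force: 0.0
t 15.0 pos [ 0.6341 -0.2423  0.3099] open -0.0001 rows-units to [0.565 0.093 0.3  ] : [ 0.216 -1.698  0.053] dxyz mm [-69.1 335.3  -9.9]
```

View pics/pan2.png

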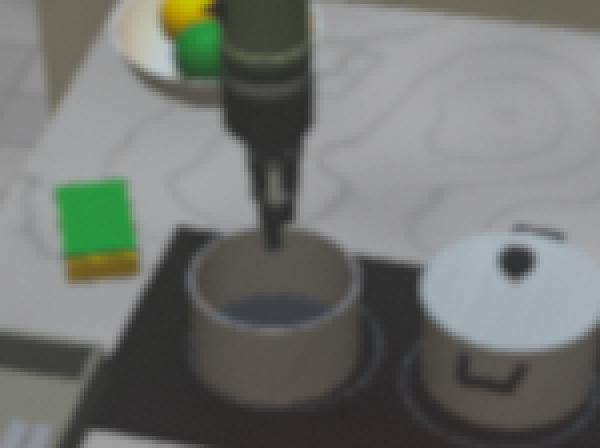

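The fingertips at zoom (275,247), pixel (239,122), stand above the mouth centre at (238,129), clear of the rim and on the pan's axis. Next is the spoon.

```bash
python3 -m handwheel '0.11 -0.85 0 0 -1;0.11 -0.85 0 0 -1;0.11 -0.85 0 0 -1;0.11 -0.85 0 0 -1;0.11 -0.85 0 0 -1'
python3 -m handwheel '0.11 -0.85 0 0 -1;0.11 -0.85 0 0 -1;0.11 -0.85 0 0 -1;0.11 -0.85 0 0 -1;0.11 -0.85 0 0 -1;0.11 -0.85 0 0 -1'
python3 -m handwheel '0 0 0.25 0 -1;0 0 0.5 0 -1;0 0 0.75 0 -1;0 0 0.85 0 -1;0 0 0.85 0 -1;0 0 0.85 0 -1'
python3 - <<'E'
from h import *
go([.565,.093,.067])
E
```

```text
time: 15.62
ee_pos: [0.6004, -0.0749, 0.3111]
tool_rot: [3.142, 0.002, 0.33]
contact_force: [0.7, -0.3, 0.4]
opening: -0.0001
finger_force: 0.0
time: 16.38
ee_pos: [0.5668, 0.0917, 0.3117]
tool_rot: [3.141, 0.0, 0.327]
contact_force: [-0.3, 0.3, 0.1]
opening: -0.0
finger_force: 0.0
time: 17.12
ee_pos: [0.5674, 0.0928, 0.1431]
tool_rot: [3.141, -0.002, 0.329]
contact_force: [0.4, -0.6, 0.4]
opening: 0.0002
finger_force: 0.0
t 17.125 pos [0.5674 0.0928 0.1431] open 0.0002 rows-units to [0.565 0.093 0.067] : [-0.012 -0.005  0.381] dxyz mm [ -2.4   0.2 -76.1]
```

```bash
python3 -m handwheel '-0.01 0 0.15 0 -1;-0.01 0 0.28 0 -1;-0.01 0 0.35 0 -1;-0.01 0 0.38 0 -1;-0.01 0 0.38 0 -1;-0.01 0 0.38 0 -1'
python3 -m handwheel '0 0 0 0 -1;0 0 0 0 -1;0 0 0 0 -1;0 0 0 0 -1;0 0 0 0 -1;0 0 0 0 -1;0 0 0 0 -1;0 0 0 0 -1;0 0 0 0 -1;0 0 0 0 -1;0 0 0 0 -1;0 0 0 0 -1;0 0 0 0 -1;0 0 0 0 -1;0 0 0 0 -1;0 0 0 0 -1;0 0 0 0 -1;0 0 0 0 -1;0 0 0 0 -1;0 0 0 0 -1'
python3 - <<'E'
from h import *
go([.565,.093,.067])
im=cams.camera('side')[160:272,170:320,::-1]; w=cams.camera('wrist')[:,:,::-1]
cv2.imwrite('pics/spoon.png',np.hstack([cv2.resize(im,(400,300),interpolation=cv2.INTER_NEAREST),cv2.resize(w,(400,300))]))
E
```

```text
time: 17.88
ee_pos: [0.5651, 0.0928, 0.0669]
tool_rot: [3.141, -0.002, 0.33]
contact_force: [0.2, 0.9, 1.0]
opening: -0.0002
finger_force: 0.0
time: 20.38
ee_pos: [0.5644, 0.0927, 0.066]
tool_rot: [3.142, -0.0, 0.33]
contact_force: [0.0, 0.2, 0.2]
opening: 0.0002
finger_force: 0.0
t 20.375 pos [0.5644 0.0927 0.066 ] open 0.0002 rows-units to [0.565 0.093 0.067] : [ 0.003 -0.    -0.005] dxyz mm [0.6 0.3 1. ]
```

View pics/spoon.png

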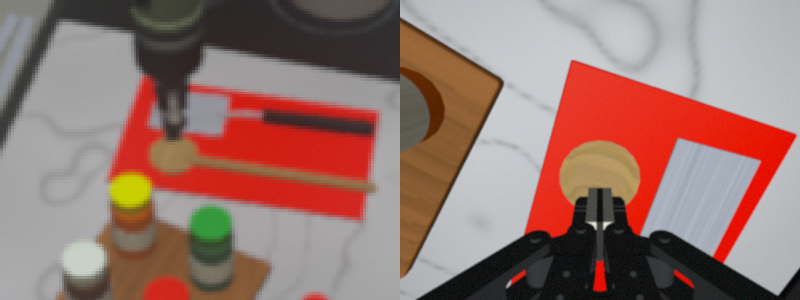

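The tips, at side-view zoom (173,138), are over the spoon's bowl at (172,155), and the wrist view shows the bowl centred laterally. Nothing is touched and the hold is done, so I'm handing in.

```bash
python3 -c "
from bench import robot
print(robot.sign_off())"
```

```text
the job is handed in; nothing more can be done
None
```

The arm pointed at the red jar's lid, the open saucepan's mouth and the spoon's bowl in that order, each from about 3 cm above for about 2.5 s, touched nothing on the way, and was handed in at about 20.5 s still pointing at the spoon's bowl.

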